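# Turn the loaf tin and its cooling rack over

### The arm

A 6-joint arm with a two-finger parallel gripper is mounted at the origin on the work surface. World frame = base frame: x ahead of the robot, y to its left, z up, the work surface at z = 0. Lengths are in m, angles in rad, forces in N, time in s.
With the tool pointing down it reaches from about 0.35 to 0.975 m from the base axis. Payload 4.9 kg.
Tool frame: the origin (TCP) lies between the finger pads; the fingertips stand 14 mm ahead of it and the grasp point (between the pads) lies 5 mm behind it (manip.finger_overhang is the distance from the TCP to the fingertips, in m); z points along the fingers, y is the line along which they close (so a half turn about z gives the same grasp; the last joint's range is limited). The gripper opens to 85 mm and grips with 20 to 120 N. Pads are 22 mm wide; open, the fingers measure 114 mm over their backs; the gripper's body (76 mm by 85 mm) begins 54 mm behind the grasp point. The pads swing forward as they close: fully open they stand 13 mm farther back than shut.
Start: joints at [-1.448, 0.053, 1.613, -0, 1.476, -0.119], TCP at [0.15, -0.607, 0.245] pointing down, gripper open.
Joint ranges: [-3.01, 3.01], [-1.01, 2.22], [0.06, 2.58], [-1.02, 4.17], [0.09, 2.62], [-3.14, 3.14]. Speed limits (rad/s): [2.57, 2.57, 3.14, 3.14, 3.14, 3.14].

### API

Orientations are given as a unit quaternion [w, x, y, z].
In Python, from plant import manip, grab_frame gives the robot as it stands.
- The arm moves only by the tool servo_tool, never from a script. Its argument "deltas" is a list that holds one entry, the list of rows, each a list of 5 numbers: the opening in per cent of the stroke, from 0 (shut) to 100 (fully open), then the shift along the world's x, y, z in m, then the turn about the world's z in degrees. A call has exactly 8 rows; each row shifts and turns the commanded pose from where the row before left it; what a row does not reach is not made up. A row lasts 1/10 s, in which the tool goes at most 50 mm and 8.59 degrees, less where a joint would pass 70% of its speed; a pose out of reach is approached as far as the arm can. A call is refused whole if a number of a shift passes 0.05 or a number of a turn 8.59, either way. A call with a gripper value outside its range is refused whole. The fingers move at their own pace and stop on an object; the grip force is fixed at half the most. Time passes only in rows, so rows that do not move let the fingers close, or fill a call up. It gives the time, the measured TCP pose, the force, the opening and the grip force at its end, in the units of the state.
- manip.state(): the state, without advancing time (a new reading comes with each control period).
- grab_frame(name): name is "scene" or "top"; returns a dict with "pixels" (384x512x3 uint8, red, green, blue), "z_map" (384x512 float32, m along the optical axis (not along the pixel's ray), 0 where there is no reading), "fx", "fy", "cx", "cy" (pixels), "rvec" (rotation vector, rad) and "tvec" (3), from world to camera coordinates, as OpenCV has them. Camera axes: x right, y down, z forward; pixel columns grow to the right and rows downward; lengths in m; the calibration is good to about 2 mm. A picture is of the moment at which its call begins.
- manip.job_done(): hands the job in; it is judged then, once.
The state is a dict: "time": time; "joint_pos": joint angles; "joint_vel": joint speeds; "joint_efforts": joint torques, N m; "tool_pos": TCP position; "tool_rot": TCP orientation; "contact_force": force on the tool from outside, world axes, zero at the start; "ft_torque": the same for the moment, N m; "gripper_width": opening from 0.0 (shut) to 1.0 (fully open); "grasp_force": force on a finger pad.
Only numpy, scipy, OpenCV 4.12 (cv2) and the standard library are available. Lean on these libraries where they do the work, as an engineer would, in place of code of your own. Each camera call takes 0.05 s, during which the arm holds its last target. There are 200 camera calls.

### The job

One of the two hand turners on the bakery bench holds an oblong loaf tin with a wire cooling rack lying on it. Take that turner's round bar and swing it up and over to the far side, all the way until it rests on its stop, so that tin and rack turn over together and the tin ends upside down on top of the rack; then let go. Leave the turner with the round tin as it is.

Things in the scene. Friction and masses are not known exactly. Their poses are not given: they have to be found in the camera images.
- loaf_bar (a point): Middle of the loaf turner's round steel bar, 14 mm thick, 141 mm clear between its arms, on the robot's side, 105 mm above the table. It swings half a turn, stop to stop, up (210 mm), over and down beyond, about a level axle 105 mm along this frame's +x (level at first, away from the robot within 0.4 rad); y runs along the bar, z is up at first. Rigid with its cage, it turns in a downward grip.
- loaf_tin_mid (a point): Centre of the loose oblong dark steel loaf tin, 76 x 134 mm (long side parallel to the bar), 52 mm high, a small loaf in it. It lies mouth up in the turner's open cage; z points from its bottom to its mouth. The cage starts 58 mm from the bar's centre, reaches 40 mm above and below the axle, and passes within 65 mm of it in turning. About 3 to 6 N at the bar swings it.
- loaf_rack_mid (a point): Centre of the loose steel wire rack, 80 x 138 x 8 mm, lying on the mouth of the loaf tin inside the cage, 30 mm above the tin's centre; z points away from the tin. The cage holds the two together with 2 to 4 mm of play. The cage hangs between two fixed posts, 104 mm either side of its middle, 122 mm high.
- round_bar (a point): Middle of the bar of the other turner, of the same build, whose cage holds a round tin 80 mm across with a round wooden board on it. To be left as it is.
Things that resemble listed ones, but are neither listed nor needed, are in the scene too. Leave any blue look-alike of the part that bears loaf_tin_mid alone.

How it is judged:
At the end, for the whole second after the job is handed in: The loaf turner is fully over, and its tin and rack are both upside down and level within about 10 degrees, the tin on top of the rack and centred on it within 15 mm; the round turner's bar is within 20 mm of where it began (angle between each of loaf_tin_mid, loaf_rack_mid, loaf_bar's own z axis and vertical above 2.96 rad and z of loaf_tin_mid in the frame of loaf_rack_mid below -0.02 m and horizontal distance between loaf_tin_mid and loaf_rack_mid below 0.015 m and distance of round_bar from where it was at the start of the episode below 0.02 m); the robot touches nothing.
It fails at once if the turner with the round tin is swung (its bar moves more than 40 mm) (distance of round_bar from where it was at the start of the episode above 0.04 m).
It also fails if it takes over 38 s, if anything falls off the work surface, if the arm or the gripper's body presses on something with over 40 N, if the wrist force passes 120 N, or if a joint passes its speed limit or range.

## Working session

There is one attempt and no reset: what is moved stays moved. The work goes in short steps, Python scripts to look and compute and a tool call to move; the robot and the scene stay as the last step left them, time stands still between calls to the robot, and variables do not carry over. Pictures are saved under pics/ and viewed, at most 10 in all, crops included, and the job is handed in when it is done.

Besides the shell and the picture viewer there is one more tool, called after "Emit:" as name(argument=value, ...) on one line, values as JSON. servo_tool: Moves the arm, as the interface text tells. Its arguments: {"type":"object","properties":{"deltas":{"type":"array"}},"required":["deltas"]}

```bash
ls; mkdir -p pics; cat > h.py <<'E'
import numpy as np, cv2
from plant import manip, grab_frame
def cloud(f):
    z=f["z_map"].astype(float); v,u=np.mgrid[:z.shape[0],:z.shape[1]]
    P=np.stack([(u-f["cx"])/f["fx"]*z,(v-f["cy"])/f["fy"]*z,z],-1)
    R=cv2.Rodrigues(np.array(f["rvec"],float))[0]
    W=(P-np.array(f["tvec"],float).ravel())@R
    W[z==0]=np.nan
    return W
E
python3 - <<'E'
from h import *
s=manip.state(); print(s)
for n in("scene","top"):
    f=grab_frame(n); np.savez(f"pics/{n}0.npz",**f)
    W=cloud(f); np.save(f"pics/{n}0W.npy",W)
    cv2.imwrite(f"pics/{n}0.png",cv2.resize(f["pixels"][:,:,::-1],(800,600)))
    print(n,f["fx"],f["tvec"],np.nanmin(W.reshape(-1,3),0),np.nanmax(W.reshape(-1,3),0))
E
```

```text
pics
{'time': 0.0, 'joint_pos': array([-1.44801228e+00,  5.33373455e-02,  1.61430088e+00, -5.46621092e-06,
        1.47600700e+00, -1.19015051e-01]), 'joint_vel': array([-0.00088424, -0.00096425,  0.00085278, -0.00072181, -0.00085169,
       -0.00097842]), 'joint_efforts': array([ 2.53020364e-03, -3.93685126e+01, -3.70171380e+01,  7.01623003e-05,
        7.13919828e-03,  9.15727270e-06]), 'tool_pos': array([ 0.14957203, -0.60622131,  0.24407099]), 'tool_rot': array([-1.02627904e-03,  9.92699993e-01,  1.20605434e-01, -4.65459688e-06]), 'contact_force': array([ 0.51500687,  0.02451095, -0.91674851]), 'ft_torque': array([-0.03120691,  0.03079773, -0.02400006]), 'grasp_force': 0.0, 'gripper_width': 1.0035301303406463}
scene 359.8362780559374 [-0.23357619 -0.15153152  1.04197254] [-2.53923284 -0.49001077 -0.76902931] [0.89489758 2.25770086 0.40184398]
top 397.2667390470785 [-0.03759712  0.49388389  0.8350864 ] [ 0.07142601 -0.63341184 -0.00710206] [0.94273164 0.55589623 0.41261289]
```

View pics/scene0.png

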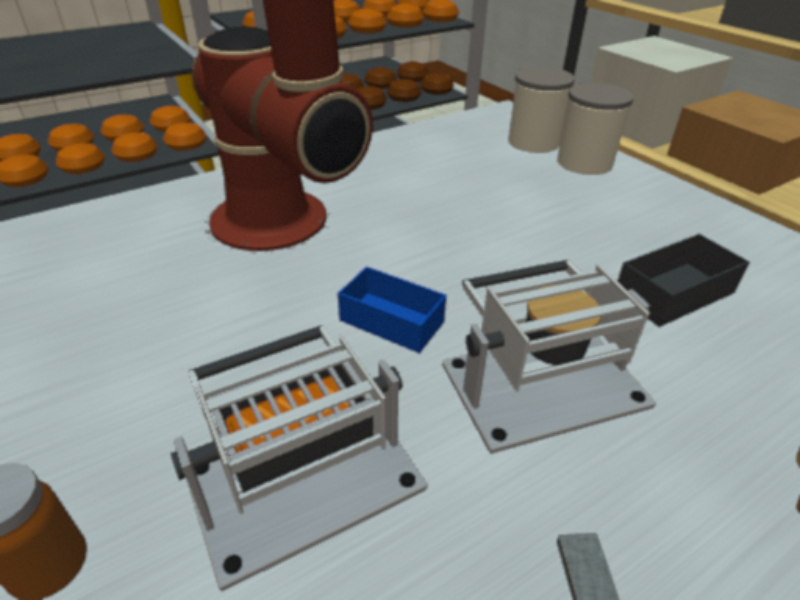

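View pics/top0.png

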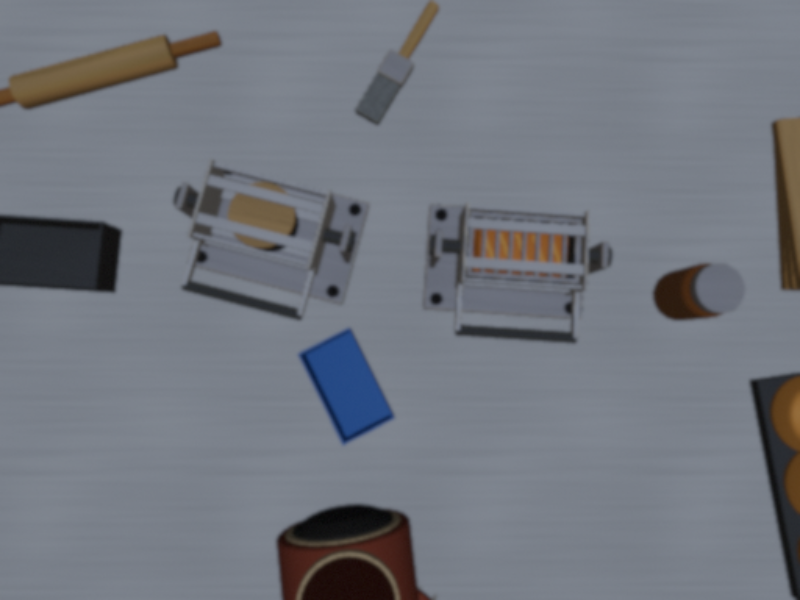

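The scene and top views show the loaf turner (orange loaf under the wire rack) on the right of the top view. Its dark bar runs from about (460,329) to (576,338) there. The round turner is on the left, and the blue look-alike at (345,385).

```bash
python3 - <<'E'
from h import *
f=np.load("pics/top0.npz");W=np.load("pics/top0W.npy");px=f["pixels"].astype(int)
sub=(slice(195,225),slice(285,378))
w=W[sub].reshape(-1,3);c=px[sub].reshape(-1,3)
m=(w[:,2]>0.09)&(w[:,2]<.13); print(m.sum())
for r in range(204,222,2):
    print(r,[ (round(float(W[r,cc,0]),3),round(float(W[r,cc,1]),3),round(float(W[r,cc,2]),3),int(px[r,cc].sum())) for cc in (292,296,310,330,350,366,370)])
b=m&(c.sum(1)<300)
from numpy.linalg import svd
p=w[b];print(b.sum(),p.mean(0),p.min(0),p.max(0)); u,s,v=svd(p-p.mean(0),full_matrices=False);print(v[0],s)
t=(p-p.mean(0))@v[0];print(t.min(),t.max())
# scene cam
f=np.load("pics/scene0.npz");W2=np.load("pics/scene0W.npy").reshape(-1,3);c=f["pixels"].astype(int).reshape(-1,3).sum(1)
near=(np.abs(W2[:,0]-p.mean(0)[0])<.04)&(np.abs(W2[:,1]-p.mean(0)[1])<.09)&(W2[:,2]>.085)&(W2[:,2]<.13)&(c<250)
q=W2[near];print(len(q),q.mean(0),q.min(0),q.max(0))
# posts and cage heights in top, relative to bar
R=W.reshape(-1,3);k=(R[:,1]<-.0)&(R[:,1]>-.4)&(R[:,0]>.35)&(R[:,0]<.75)&(R[:,2]>.09)
q=R[k];d=p.mean(0)[:2]
print(q.min(0),q.max(0));
for x in np.arange(.38,.68,.02):
    g=q[(q[:,0]>=x)&(q[:,0]<x+.02)]
    if len(g):print(round(x,2),len(g),g.min(0).round(3),g.max(0).round(3))
E
```

```text
692
204 [(0.451, -0.098, 0.11, 367), (0.457, -0.12, -0.003, 390), (0.457, -0.151, 0.001, 394), (0.457, -0.195, 0.001, 387), (0.457, -0.24, 0.0, 375), (0.452, -0.244, 0.107, 262), (0.457, -0.285, -0.0, 382)]
206 [(0.447, -0.098, 0.111, 370), (0.452, -0.12, -0.002, 373), (0.452, -0.151, 0.0, 397), (0.452, -0.196, -0.001, 393), (0.453, -0.241, -0.002, 390), (0.448, -0.244, 0.107, 268), (0.453, -0.285, -0.002, 394)]
208 [(0.443, -0.098, 0.113, 378), (0.444, -0.106, 0.108, 224), (0.448, -0.151, -0.0, 312), (0.448, -0.195, 0.001, 378), (0.448, -0.241, -0.004, 388), (0.444, -0.243, 0.109, 267), (0.448, -0.285, 0.0, 391)]
210 [(0.44, -0.098, 0.11, 356), (0.439, -0.106, 0.113, 142), (0.44, -0.133, 0.112, 149), (0.44, -0.173, 0.108, 248), (0.444, -0.24, 0.001, 360), (0.44, -0.243, 0.11, 270), (0.444, -0.284, 0.001, 390)]
212 [(0.436, -0.098, 0.111, 222), (0.436, -0.106, 0.11, 133), (0.436, -0.133, 0.113, 132), (0.436, -0.172, 0.112, 139), (0.436, -0.211, 0.11, 191), (0.436, -0.242, 0.113, 250), (0.44, -0.285, -0.0, 388)]
214 [(0.432, -0.099, 0.104, 270), (0.432, -0.107, 0.107, 234), (0.432, -0
[... 970 characters left out ...]
 0.07079290389231205
547 [ 0.4375901  -0.17740388  0.10789904] [ 0.42812897 -0.24386579  0.10112443] [ 0.4458714  -0.10546756  0.11229127]
[ 0.42473733 -0.39995867  0.09005778] [ 0.59110746 -0.06351423  0.14699468]
0.42 501 [ 0.425 -0.248  0.101] [ 0.44  -0.095  0.115]
0.44 145 [ 0.44  -0.25   0.097] [ 0.46  -0.095  0.114]
0.46 118 [ 0.46 -0.4   0.09] [ 0.48  -0.097  0.12 ]
0.48 514 [ 0.48 -0.4   0.09] [ 0.5   -0.098  0.145]
0.5 996 [ 0.5  -0.4   0.09] [ 0.52  -0.1    0.146]
0.52 979 [ 0.52  -0.292  0.093] [ 0.54  -0.064  0.147]
0.54 1123 [ 0.54  -0.292  0.091] [ 0.56  -0.064  0.146]
0.56 833 [ 0.56  -0.255  0.094] [ 0.58  -0.071  0.146]
0.58 284 [ 0.58  -0.254  0.091] [ 0.591 -0.104  0.145]
```

```bash
python3 - <<'E'
from h import *
for n in("top","scene"):
    f=np.load(f"pics/{n}0.npz");W=np.load(f"pics/{n}0W.npy").reshape(-1,3);c=f["pixels"].astype(int).reshape(-1,3).sum(1)
    m=(np.abs(W[:,0]-.436)<.025)&(W[:,1]<-.112)&(W[:,1]>-.236)&(W[:,2]>.095)&(W[:,2]<.125)
    p=W[m];a=np.polyfit(p[:,1],p[:,0],1);print(n,len(p),a,np.degrees(np.arctan(a[0])),np.polyval(a,-.174),p[:,2].mean(),p[:,2].max())
    m=(np.abs(W[:,0]-.436)<.025)&(np.abs(W[:,1]+.175)<.1)&(W[:,2]>.095)&(W[:,2]<.125);p=W[m];print(np.percentile(p[:,1],[.5,99.5]))
    # top bars of cage
    m=(W[:,0]>.46)&(W[:,0]<.64)&(np.abs(W[:,1]+.18)<.06)&(W[:,2]>.139);p=W[m];print("cage",np.percentile(p[:,0],[1,50,99]),p[:,2].mean())
    m=(W[:,0]>.46)&(W[:,0]<.64)&(W[:,2]>.09)&(W[:,1]<-.05)&(W[:,1]>-.36)
    for lo,hi in((-.31,-.262),(-.095,-.05)):
        p=W[m&(W[:,1]>lo)&(W[:,1]<hi)];print("post",len(p),p.mean(0),p.min(0),p.max(0))
E
```

```text
top 455 [0.06158287 0.44481736] 3.523988215359228 0.43410193815325276 0.10989593556153118 0.11465525914901652
[-0.24889444 -0.09562205]
cage [0.50707287 0.55461535 0.57103933] 0.1403190872641542
post 220 [ 0.5319748  -0.27819463  0.11423259] [ 0.51589054 -0.29236893  0.09071671] [ 0.5494988  -0.26314363  0.12374461]
post 212 [ 0.54366367 -0.07707296  0.11454176] [ 0.52826848 -0.09495807  0.09257805] [ 0.56097757 -0.06351423  0.12406348]
scene 601 [0.05992237 0.44761767] 3.4291983013551985 0.4371911736222302 0.10764188855836791 0.1124617320354264
[-0.25216111 -0.10014261]
cage [0.50686446 0.55574073 0.57055726] 0.13971258082899946
post 476 [ 0.53821943 -0.281075    0.11165215] [ 0.51511142 -0.29524916  0.0905314 ] [ 0.55019492 -0.26205153  0.12339857]
post 299 [ 0.54980512 -0.0799759   0.11162345] [ 0.52806353 -0.09362172  0.09023179] [ 0.56279346 -0.06654001  0.12247836]
```

Emit:
servo_tool(deltas=[[[40,0.03,0.045,0,7.2],[40,0.03,0.045,0,7.2],[40,0.03,0.045,0,7.2],[40,0.03,0.045,0,7.2],[40,0.03,0.045,0,7.2],[40,0.03,0.045,0,7.2],[40,0.03,0.045,0,7.2],[40,0.03,0.045,0,7.2]]])

```text
time: 0.9
tool_pos: [0.372, -0.272, 0.2449]
tool_rot: [-0.0, 0.81, 0.586, 0.0]
contact_force: [0.6, -0.2, -0.5]
gripper_width: 0.4
grasp_force: 0.0
```

Emit:
servo_tool(deltas=[[[40,0.02,0.035,0,5],[40,0.02,0.035,0,5],[40,0.0,0.0,0,5],[40,0,0,0,0],[40,0,0,0,0],[40,0,0,0,0],[40,0,0,0,0],[40,0,0,0,0]]])

```text
time: 1.7
tool_pos: [0.4113, -0.2045, 0.2453]
tool_rot: [-0.0, 0.729, 0.684, -0.0]
contact_force: [-1.0, -0.5, -0.0]
gripper_width: 0.396
grasp_force: 0.0
```

Emit:
servo_tool(deltas=[[[40,0.012,0.015,0,0],[40,0.012,0.015,0,0],[40,0,0,-0.04,0],[40,0,0,-0.04,0],[40,0,0,-0.04,0],[40,0,0,-0.023,0],[40,0,0,0,0],[40,0,0,0,0]]])

```text
time: 2.5
tool_pos: [0.4357, -0.1743, 0.1028]
tool_rot: [-0.0, 0.729, 0.685, 0.0]
contact_force: [1.0, 0.1, 0.8]
gripper_width: 0.398
grasp_force: 0.0
```

```bash
python3 - <<'E'
from h import *
f=grab_frame("scene");cv2.imwrite("pics/scene1.png",cv2.resize(f["pixels"][120:,:400,::-1],None,fx=2,fy=2))
print(manip.state()["tool_pos"],manip.state()["contact_force"])
E
```

```text
[ 0.43649618 -0.1748001   0.10400931] [ 0.7072926  -0.59232868  0.60772019]
```

View pics/scene1.png

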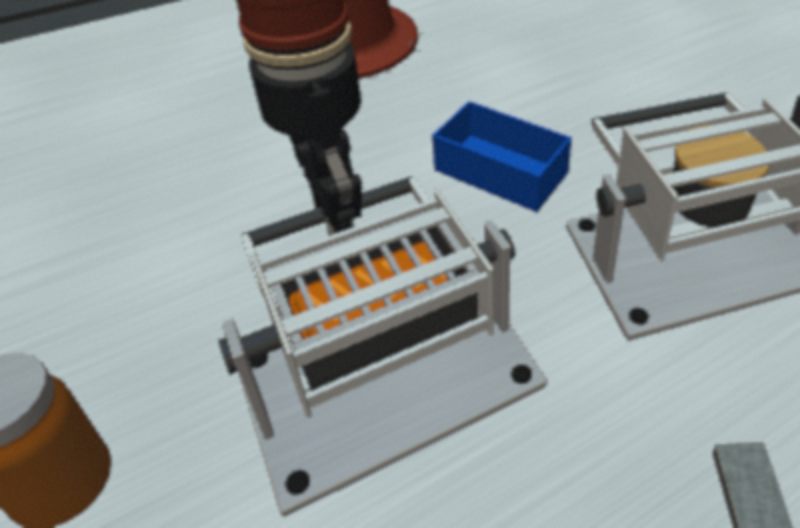

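The fingers straddle the bar at its middle (340,215), with nothing else touched. Next I close the gripper.

Emit:
servo_tool(deltas=[[[0,0,0,0,0],[0,0,0,0,0],[0,0,0,0,0],[0,0,0,0,0],[0,0,0,0,0],[0,0,0,0,0],[0,0,0,0,0],[0,0,0,0,0]]])

```text
time: 3.35
tool_pos: [0.4331, -0.1747, 0.1046]
tool_rot: [-0.002, 0.728, 0.685, -0.003]
contact_force: [-16.1, 0.1, 12.6]
gripper_width: 0.14
grasp_force: 58.5
```

Emit:
servo_tool(deltas=[[[0,-0.0015,0,0.009,0],[0,0.0012,0,0.009,0],[0,0.002,0,0.009,0],[0,0.0027,0,0.0087,0],[0,0.0035,-0.0003,0.0085,0],[0,0.0042,-0.0003,0.0081,0],[0,0.0049,-0.0003,0.0077,0],[0,0.0056,-0.0003,0.0073,0]]])

```text
time: 4.15
tool_pos: [0.4525, -0.1758, 0.1694]
tool_rot: [-0.006, 0.729, 0.685, -0.007]
contact_force: [-24.9, -3.2, 8.8]
gripper_width: 0.135
grasp_force: 58.8
```

Emit:
servo_tool(deltas=[[[0,0.0055,-0.0004,0.0074,0],[0,0.006,-0.0004,0.0068,0],[0,0.0065,-0.0004,0.0062,0],[0,0.007,-0.0005,0.0055,0],[0,0.0081,-0.0005,0.0042,0],[0,0.0085,-0.0005,0.0035,0],[0,0.0087,-0.0005,0.0028,0],[0,0.009,-0.0005,0.002,0]]])

```text
time: 4.95
tool_pos: [0.5177, -0.1798, 0.2142]
tool_rot: [0.001, 0.729, 0.685, -0.001]
contact_force: [-13.1, 0.9, 14.9]
gripper_width: 0.136
grasp_force: 63.3
```

Emit:
servo_tool(deltas=[[[0,0.009,-0.0005,0.0022,0],[0,0.0092,-0.0005,0.001,0],[0,0.0092,-0.0005,-0.0004,0],[0,0.009,-0.0005,-0.0012,0],[0,0.009,-0.0005,-0.002,0],[0,0.0087,-0.0005,-0.0028,0],[0,0.0085,-0.0005,-0.0035,0],[0,0.0081,-0.0005,-0.0042,0]]])

```text
time: 5.75
tool_pos: [0.5887, -0.1841, 0.2007]
tool_rot: [0.001, 0.729, 0.685, -0.001]
contact_force: [-4.4, -2.2, 4.5]
gripper_width: 0.132
grasp_force: 66.7
```

Emit:
servo_tool(deltas=[[[0,0.0077,-0.0005,-0.0049,0],[0,0.0073,-0.0004,-0.0056,0],[0,0.0068,-0.0004,-0.0062,0],[0,0.0062,-0.0004,-0.0068,0],[0,0.0056,-0.0003,-0.0073,0],[0,0.0049,-0.0003,-0.0077,0],[0,0.0042,-0.0003,-0.0081,0],[0,0.0035,-0.0003,-0.0085,0]]])

```text
time: 6.55
tool_pos: [0.6353, -0.1869, 0.1438]
tool_rot: [0.002, 0.729, 0.685, -0.0]
contact_force: [-4.3, -3.9, 5.3]
gripper_width: 0.133
grasp_force: 73.0
```

Emit:
servo_tool(deltas=[[[0,0.0028,-0.0002,-0.0087,0],[0,0.002,-0.0001,-0.009,0],[0,0.0012,0,-0.009,0],[0,0.0004,0,-0.009,0],[0,0,0,-0.002,0],[0,0,0,-0.001,0],[0,0,0,0,0],[0,0,0,0,0]]])

```text
time: 7.35
tool_pos: [0.6424, -0.1871, 0.1052]
tool_rot: [0.002, 0.729, 0.685, 0.001]
contact_force: [0.2, -4.1, 4.8]
gripper_width: 0.136
grasp_force: 77.0
```

```bash
python3 - <<'E'
from h import *
f=grab_frame("scene");cv2.imwrite("pics/scene2.png",cv2.resize(f["pixels"][120:,:400,::-1],None,fx=2,fy=2))
W=cloud(f).reshape(-1,3);c=f["pixels"].astype(int).reshape(-1,3).sum(1)
p=W[(np.abs(W[:,0]-.643)<.02)&(np.abs(W[:,1]+.187)<.068)&(np.abs(W[:,1]+.187)>.035)&(W[:,2]>.07)&(c<250)]
print(len(p),p.mean(0),p.max(0)); print(manip.state()["tool_pos"])
E
```

```text
3489 [ 0.65151492 -0.22438729  0.33407497] [ 0.66299853 -0.11907432  0.4267001 ]
[ 0.64243233 -0.18709345  0.10517425]
```

View pics/scene2.png

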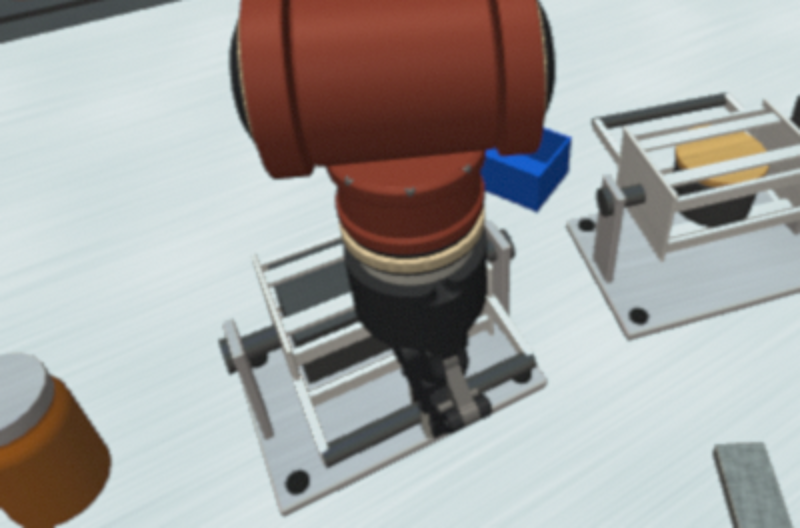

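The bar is now on the far side, from about (330,455) to (530,365). The force doesn't show the stop yet, so I press on a little.

Emit:
servo_tool(deltas=[[[0,0,0,-0.002,0],[0,0,0,-0.002,0],[0,0,0,-0.001,0],[0,0,0,0,0],[0,0,0,0,0],[0,0,0,0,0],[0,0,0,0,0],[0,0,0,0,0]]])

```text
time: 8.2
tool_pos: [0.6425, -0.1871, 0.1033]
tool_rot: [0.002, 0.729, 0.685, 0.001]
contact_force: [-5.8, -2.3, 17.6]
gripper_width: 0.131
grasp_force: 78.4
```

The force rose to 17.6 N with 1.9 mm of a commanded 5 mm, so it is on the stop. Now I open and rise.

Emit:
servo_tool(deltas=[[[40,0,0,0,0],[40,0,0,0,0],[40,0,0,0,0],[40,0,0,0,0],[40,0,0,0,0],[40,0,0,0,0],[40,0,0,0.01,0],[40,0,0,0.02,0]]])

```text
time: 9.0
tool_pos: [0.6395, -0.1856, 0.1268]
tool_rot: [-0.002, 0.729, 0.685, -0.001]
contact_force: [-0.1, -0.2, 0.4]
gripper_width: 0.4
grasp_force: 0.0
```

Emit:
servo_tool(deltas=[[[40,0,0,0.03,0],[40,0,0,0.04,0],[40,0,0,0.04,0],[40,0,0,0.04,0],[40,0,-0.03,0.02,0],[40,0,-0.04,0,0],[40,0,-0.04,0,0],[40,0,-0.04,0,0]]])

```text
time: 9.8
tool_pos: [0.6408, -0.3374, 0.2999]
tool_rot: [0.001, 0.728, 0.685, 0.0]
contact_force: [0.5, -0.1, -0.8]
gripper_width: 0.402
grasp_force: 0.0
```

Emit:
servo_tool(deltas=[[[40,-0.03,-0.04,0,0],[40,-0.03,-0.04,0,0],[40,-0.03,-0.04,0,0],[40,-0.03,-0.03,0,0],[40,-0.03,0,0,0],[40,0,0,0,0],[40,0,0,0,0],[40,0,0,0,0]]])

```text
time: 10.6
tool_pos: [0.4917, -0.4856, 0.299]
tool_rot: [0.001, 0.728, 0.685, 0.0]
contact_force: [0.7, -0.5, -0.1]
gripper_width: 0.401
grasp_force: 0.0
```

```bash
python3 - <<'E'
from h import *
f=grab_frame("scene");cv2.imwrite("pics/scene3.png",cv2.resize(f["pixels"][120:,:400,::-1],None,fx=2,fy=2))
g=grab_frame("top")
for n,F in(("scene",f),("top",g)):
    W=cloud(F).reshape(-1,3);c=F["pixels"].astype(int).reshape(-1,3).sum(1)
    p=W[(np.abs(W[:,0]-.643)<.03)&(np.abs(W[:,1]+.187)<.06)&(W[:,2]>.07)&(W[:,2]<.14)]
    print(n,len(p),p.mean(0),p[:,2].max())
    p=W[(np.abs(W[:,0]-.54)<.03)&(np.abs(W[:,1]+.18)<.05)&(W[:,2]>.1)&(W[:,2]<.16)&(c<260)]
    if len(p):print(" tin bottom",len(p),p.mean(0),np.linalg.lstsq(np.c_[p[:,:2],np.ones(len(p))],p[:,2],rcond=None)[0])
print(manip.state()["tool_pos"],manip.state()["contact_force"],manip.state()["time"])
E
```

```text
scene 1013 [ 0.64539764 -0.18991359  0.10863019] 0.11320489863976112
 tin bottom 1361 [ 0.53971123 -0.18542046  0.13163266] [-0.08780069  0.02362633  0.18340049]
top 424 [ 0.64230534 -0.18717433  0.1095816 ] 0.11471700879089236
 tin bottom 940 [ 0.5396117  -0.17953371  0.13285223] [-0.0008215   0.00034915  0.1333582 ]
[ 0.49193117 -0.48543292  0.2985877 ] [-0.03775916  0.38722362 -0.35658346] 10.7
```

View pics/scene3.png

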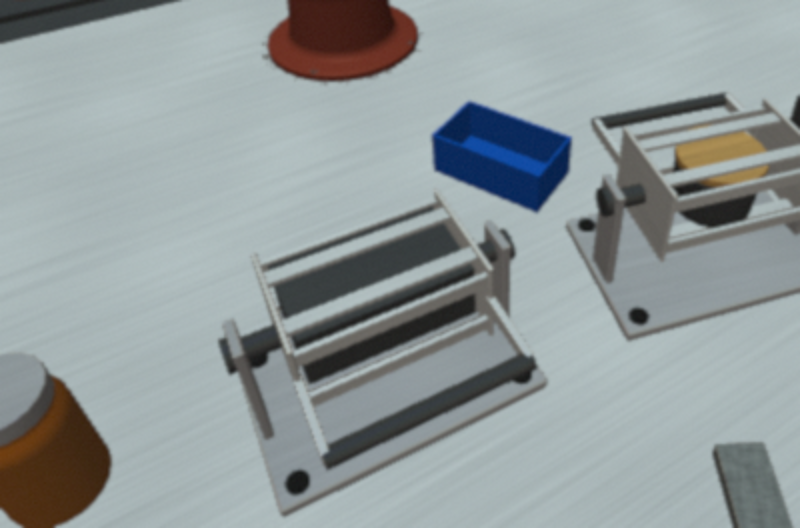

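The bar is level at the far stop, from about (330,455) to (530,365), at the same height as at the start. The tin bottom at (370,260) is up and level, and the round turner hasn't moved.

```bash
python3 -c "
from plant import manip; print(manip.job_done())"
```

```text
the job is handed in; nothing more can be done
None
```

I swung the loaf turner fully over onto its far stop and let go, leaving the tin upside down and level on top of its rack with the round turner untouched; the job is handed in at about 10.7 s, and no verdict was returned.

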